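# Check the sprung corners of a sanding-belt idler head

### The job

The idler head of the sanding belt stands on the bench with new springs fitted, and the travel of its two sprung corners is to be checked. With a fingertip press the round cap on its left corner straight down until that corner's pointer is level with the brass mark on its scale, keep it on the mark for about a second and let it come right back up; then do the same at the right corner. Press one corner at a time and not clearly past its mark, grip and lift nothing, shift neither the head nor its marks, leave everything around it where it is, and finish clear of it all.

Things in the scene. Friction and masses are not known exactly. Their poses are not given: they have to be found in the camera images.
- head: Belt idler head, loose, about 5 kg: blue bed on two runners, a three-cornered aluminium plate on top, a black 60 mm drum in a 116 mm wide fork on the robot's side. Origin: centre of its underside; x away from the robot to its blue cross bar, y left, z up; yaw up to 20 degrees. In its frame (mm): left cap top (18, 78, 94), right cap (18, -78, 94); bed top z 40; drum axis x -90, its top z 136.
- left_cap (a point): Centre of the flat top of the left (+y) press cap: a round steel bolt head, 26 mm across, 6 mm high, over the coil spring on the left far corner of the plate; 94 mm over the bench at rest. Press here, straight down. About 5 N starts it, 0.7 N more per mm; it reaches the mark 7 to 12 mm down and springs back by itself. Pressed within 8 mm of its centre, the right corner stays up.
- left_pointer (a point): Tip of the left corner's pointer, a level dark steel rod 4 mm thick running out of the left corner, diagonally away from the robot, to 76 mm beyond the cap. 84 mm over the bench at rest; it goes down 1.69 mm per mm of the left cap, along the inner edge of an upright white scale 22 mm wide that faces away from the robot, with black lines 5 mm apart.
- left_mark (a point): The left mark: a brass clip 8 mm high, 26 mm wide, with a small round screw head, on the left white scale, its nose 2 mm beside the pointer tip's path. This point is the nose, at the clip's mid-height. Set differently each time, 12 to 20 mm below the resting pointer tip (64 to 72 mm over the bench). The pointer is on the mark when its tip is within the clip's 8 mm height.
- left_tilt (a joint): Tilt of the plate by the left corner, rad: 0 at rest (up against its stop), grows as the left cap is pressed (the cap goes down 110 mm x the angle, the pointer tip 187 mm x the angle); hard stop at 0.16.
- right_cap (a point): Centre of the flat top of the right (-y) press cap: a round steel bolt head, 26 mm across, 6 mm high, over the coil spring on the right far corner of the plate; 94 mm over the bench at rest. Press here, straight down. About 5 N starts it, 0.7 N more per mm; it reaches the mark 7 to 12 mm down and springs back by itself. Pressed within 8 mm of its centre, the left corner stays up.
- right_pointer (a point): Tip of the right corner's pointer, a level dark steel rod 4 mm thick running out of the right corner, diagonally away from the robot, to 76 mm beyond the cap. 84 mm over the bench at rest; it goes down 1.69 mm per mm of the right cap, along the inner edge of an upright white scale 22 mm wide that faces away from the robot, with black lines 5 mm apart.
- right_mark (a point): The right mark: a brass clip 8 mm high, 26 mm wide, with a small round screw head, on the right white scale, its nose 2 mm beside the pointer tip's path. This point is the nose, at the clip's mid-height. Set differently each time, 12 to 20 mm below the resting pointer tip (64 to 72 mm over the bench). The pointer is on the mark when its tip is within the clip's 8 mm height.
- right_tilt (a joint): Tilt of the plate by the right corner, rad: 0 at rest (up against its stop), grows as the right cap is pressed (the cap goes down 110 mm x the angle, the pointer tip 187 mm x the angle); hard stop at 0.16.
- spanner: Loose spanner, 170 mm, lying beside the head on the left. Leave alone.
- spare_drum: Loose spare drum standing upright on the right of the head, 60 mm across, 90 mm high; origin under its centre. Leave alone.
- spare_bolt: Loose spare bolt standing on its 26 mm head between the scales on the far side of the head, 56 mm high; origin under its centre. Leave alone.
- bolt_tray: Loose black parts tray 90 x 120 x 28 mm beyond the head, with nuts and studs in it; origin under its centre. Leave alone.
- hammer: Loose hammer, 240 mm, lying at the right. Leave alone.
- shoe_last: Loose wooden shoe last, 250 mm long, 105 mm high, at the left; origin under its middle. Leave alone.
- glue_tin: Loose tin, 80 mm across, 105 mm high, at the left beyond the spanner; origin under its centre. Leave alone.
- sole_blank: Loose flat black rubber sole, 300 x 85 x 6 mm, far right. Leave alone.

How it is judged:
By the outcome, as a careful person would: the job done as asked, in the order asked, and still so for the second after the job is handed in, with the robot touching nothing.
It also fails if it takes over 54 s, if anything falls off the work surface, if the arm or the gripper's body presses on something with over 40 N, if the wrist force passes 120 N, or if a joint passes its speed limit or range.

### The arm

A 6-joint arm with a two-finger parallel gripper is mounted at the origin on the work surface. World frame = base frame: x ahead of the robot, y to its left, z up, the work surface at z = 0. Lengths are in m, angles in rad, forces in N, time in s.
With the tool pointing down it reaches from about 0.35 to 0.775 m from the base axis. Payload 7.3 kg.
Tool frame: the origin (TCP) lies at the centre of the arm's flange, where the gripper is bolted on; the fingertips stand 178 mm ahead of it and the grasp point (between the pads) lies 159 mm ahead of it; x points along the fingers, y is the direction in which the jaws open and shut, and the axes are right-handed (so a half turn about x gives the same grasp; the last joint's range is limited). The gripper opens to 92 mm and grips with 3 to 60 N. Pads are 19 mm wide; open, the fingers measure 130 mm over their backs; the gripper's body (75 mm by 190 mm) begins 47 mm behind the grasp point.
Start: joints at [-1.49, 0.342, 1.524, -0, 1.275, -0.146], TCP at [0.118, -0.512, 0.405] pointing down, gripper open.
Joint ranges: [-2.53, 2.53], [-0.77, 2.02], [0.04, 2.7], [-1, 4.14], [0.28, 2.66], [-3.11, 3.11]. Speed limits (rad/s): [2.57, 2.57, 3.14, 3.14, 3.14, 3.14].

### API

Orientations are given as [roll, pitch, yaw] about the fixed x, y, z axes, in that order (R = Rz(yaw) Ry(pitch) Rx(roll)).
In Python, from cell import readout, cams, workorder gives the robot as it stands.
- The arm moves only by the shell command python3 -m inch 'ROWS' [FORCE]. ROWS is text: rows parted by semicolons, each of 5 numbers parted by spaces: the shift along the world's x, y, z in mm, then the turn about the world's z in rad, then the opening, from 0 (shut) to 1 (fully open). A call has 1 to 8 rows; each row shifts and turns the commanded pose from where the row before left it; what a row does not reach is not made up. A row lasts 1/12 s, in which the tool goes at most 41.7 mm and 7.16 degrees, less where a joint would pass 70% of its speed; a pose out of reach is approached as far as the arm can. A call is refused whole if a number of a shift passes 41.7 or a number of a turn 0.125, either way. A call with a gripper value outside its range is refused whole. The fingers move at their own pace and stop on an object; FORCE is the grip in N (left out, the last holds). Time passes only in rows, so rows that do not move let the fingers close. It gives the time, the measured TCP pose, the force and the opening at its end, in the units of the state.
- readout.observe(): the state, without advancing time (a new reading comes with each control period).
- cams.read_camera(name): name is "scene" or "top" or "wrist"; returns a dict with "color" (480x640x3 uint8, red, green, blue), "fx", "fy", "cx", "cy" (pixels), "world_to_cam" (4x4, takes a point from world to camera coordinates); the wrist camera has in their place "T_tool_cam" (4x4, takes a point from camera to tool coordinates, whose origin is the TCP and whose axes are the tool frame's). Camera axes: x right, y down, z forward; pixel columns grow to the right and rows downward; lengths in m; the calibration is good to about 2 mm. The wrist camera is an equidistant fisheye: a pixel r from the principal point sees the ray r / f radians off the axis. A picture is of the moment at which its call begins: read the wrist's pose just before it. There is no depth.
- workorder.hand_in(): hands the job in, once; it reports no verdict.
The state is a dict: "time": time; "qpos": joint angles; "qvel": joint speeds; "joint_efforts": joint torques, N m; "tool_pos": TCP position; "tool_rot": TCP orientation; "contact_force": force on the tool from outside, world axes, zero at the start; "torque": the same for the moment, N m; "opening": finger opening in m.
Only numpy, scipy, OpenCV 4.12 (cv2) and the standard library are available. Lean on these libraries where they do the work, as an engineer would, in place of code of your own. Each camera call takes 0.05 s, during which the arm holds its last target.

## Working session

There is one attempt and no reset: what is moved stays moved. The work goes in short steps, Python scripts to look and compute and a shell command to move; the robot and the scene stay as the last step left them, time stands still between calls to the robot, and variables do not carry over. Pictures are saved under pics/ and viewed, and the job is handed in when it is done.

```bash
ls; mkdir -p pics
cat > h.py <<'E'
import numpy as np,cv2
from cell import readout,cams
def snap(n,f):
    c=cams.read_camera(n); cv2.imwrite('pics/'+f,c['color'][:,:,::-1]); np.save('pics/'+f[:-4]+'.npy',c,allow_pickle=True); return c
def ray(c,u,v):
    T=np.linalg.inv(np.array(c['world_to_cam'])); d=T[:3,:3]@np.array([(u-c['cx'])/c['fx'],(v-c['cy'])/c['fy'],1]); return T[:3,3],d
def onz(c,u,v,z):
    o,d=ray(c,u,v); return o+d*(z-o[2])/d[2]
def proj(c,p):
    q=np.array(c['world_to_cam'])@np.append(p,1); return c['fx']*q[0]/q[2]+c['cx'],c['fy']*q[1]/q[2]+c['cy']
E
python3 - <<'E'
from h import *
for n in('scene','top'):
    c=snap(n,n+'0.png'); o,d=ray(c,320,240); print(n,c['fx'],c['cx'],c['cy'],o,d)
s=readout.observe(); print(s)
E
```

```text
pics
scene 566.6061441720756 320.145850749724 249.64002977158515 [ 1.71635129 -0.14941249  1.00878029] [-0.79141866  0.08488856 -0.60559059]
top 468.66677361394903 319.91163170472544 233.01630785592258 [ 0.26186609 -0.05602055  1.44367127] [ 0.19999887 -0.00435697 -0.97989977]
{'time': 0.1, 'qpos': array([-1.48998853e+00,  3.42644780e-01,  1.52488153e+00,  9.14651289e-06,
        1.27539973e+00, -1.45990799e-01]), 'qvel': array([ 6.52713661e-05, -3.08257517e-04, -1.90910423e-03,  1.51228662e-03,
        4.99120109e-04,  3.43854830e-04]), 'joint_efforts': array([ 1.67834471e-03, -4.32004452e+01, -2.44693869e+01,  7.18878047e-02,
        5.26035775e-02, -4.65901928e-05]), 'tool_pos': array([ 0.11806977, -0.51143854,  0.40413254]), 'tool_rot': array([-1.72334688,  1.56946291,  1.64504171]), 'contact_force': array([-0.68735172,  0.54018755, -0.68947591]), 'torque': array([-0.01942598, -0.02095623,  0.04619605]), 'opening': 0.09185152386249008}
```

View pics/scene0.png

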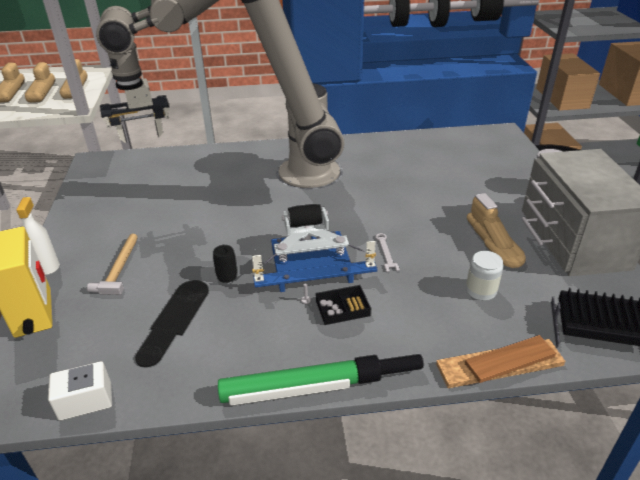

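View pics/top0.png

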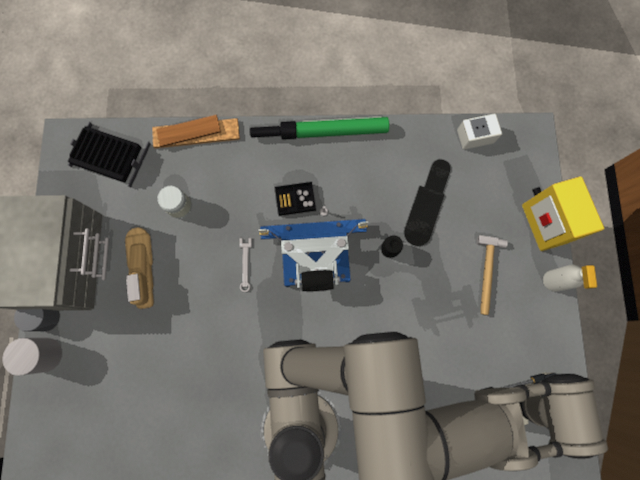

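The head sits near (317,255) in the top view and (315,255) in the scene view. I'll zoom in on it.

Run:
```python
from h import *
a=cv2.imread('pics/top0.png')[205:300,240:410]; cv2.imwrite('pics/top0z.png',cv2.resize(a,None,fx=4.7,fy=4.7,interpolation=cv2.INTER_CUBIC))
a=cv2.imread('pics/scene0.png')[195:305,240:400]; cv2.imwrite('pics/sc0z.png',cv2.resize(a,None,fx=5,fy=5,interpolation=cv2.INTER_CUBIC))
```

```text
(no output)
```

View pics/top0z.png

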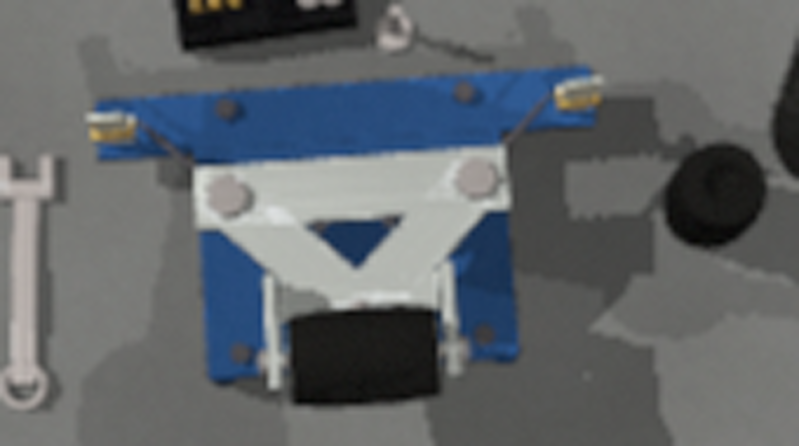

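View pics/sc0z.png

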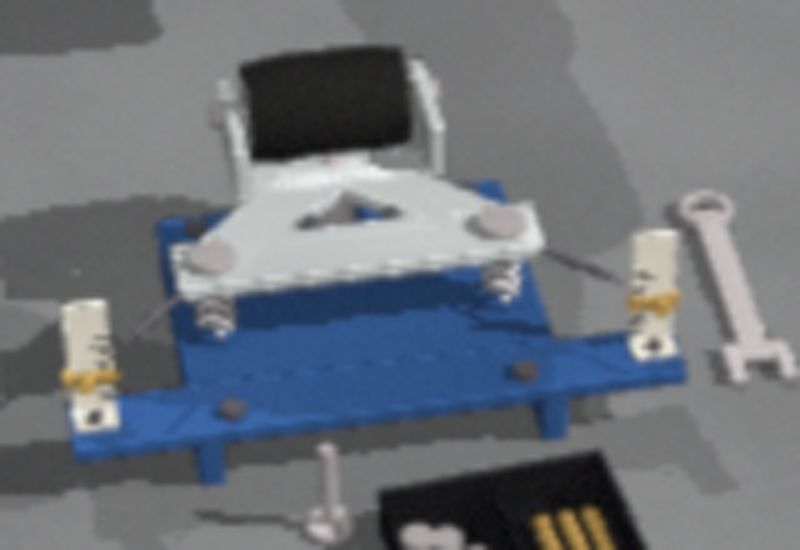

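Run:
```python
from h import *
from scipy.spatial.transform import Rotation as R
t=np.load('pics/top0.npy',allow_pickle=True).item(); s=np.load('pics/scene0.npy',allow_pickle=True).item()
tz=lambda u,v:(240+u/4.7-.4,205+v/4.7-.4); sz=lambda u,v:(240+u/5-.4,195+v/5-.4)
L=onz(t,*tz(230,196),.094);Rr=onz(t,*tz(477,178),.094)
L2=onz(s,*sz(500,221),.094);R2=onz(s,*sz(212,257),.094)
print('top',L,Rr,np.linalg.norm(L-Rr),'scene',L2,R2,np.linalg.norm(L2-R2))
m=(L+Rr+L2+R2)/4; yv=(L+L2-Rr-R2)/2; yaw=np.arctan2(-yv[0],yv[1]); print('yaw',yaw,np.degrees(yaw))
Rz=np.array([[np.cos(yaw),-np.sin(yaw)],[np.sin(yaw),np.cos(yaw)]])
org=m[:2]-Rz@[.018,0]; print('origin',org)
# clips
for n,tu,su in(('L',(112,130),(653,302)),('R',(578,97),(90,379))):
    p=onz(t,*tz(*tu),.068); print(n,'clip top head frame',Rz.T@(p[:2]-org), 'scene@.068',Rz.T@(onz(s,*sz(*su),.068)[:2]-org))
for z in(.084,):
  for sy in(1,-1):
    p=org+Rz@[.018+.0537,sy*(.078+.0537)]; q=proj(s,[*p,z]); print((q[0]-240+.4)*5,(q[1]-195+.4)*5, (np.array(proj(t,[*p,z]))-[240,205])*4.7)
o=readout.observe(); M=R.from_euler('xyz',o['tool_rot']).as_matrix(); print(M.round(3))
```

```text
top [0.51974152 0.0304193  0.094     ] [ 0.52909175 -0.12382505  0.094     ] 0.1545274942965415 scene [0.52274798 0.03131926 0.094     ] [ 0.53313523 -0.12343478  0.094     ] 0.15510224947997164
yaw 0.06378899054029129 3.6548399373586236
origin [ 0.50821573 -0.04752774]
L clip top head frame [0.07023258 0.15091673] scene@.068 [0.07152431 0.14963194]
R clip top head frame [ 0.06881147 -0.14836375] scene@.068 [ 0.07554342 -0.14918234]
621.1101415490954 282.68113535329684 [137.40464077 118.10642706]
120.7679654329267 346.05606798079873 [551.83150499  86.86119003]
[[-0.     0.225 -0.974]
 [ 0.001 -0.974 -0.225]
 [-1.    -0.001 -0.   ]]
```

```bash
python3 -m inch '20 20 0 -0.04 0;35 20 0 -0.04 0;35 20 0 -0.04 0;35 20 0 -0.043 0;35 20 0 0 0;35 20 0 0 0;25 30 0 0 0;25 30 0 0 0' 20; python3 -m inch '25 35 0 0 0;25 35 0 0 0;25 35 0 0 0;25 35 0 0 0;25 35 0 0 0;25 35 0 0 0;20 35 0 0 0;0 35 -20 0 0'
python3 - <<'E'
from h import *
o=readout.observe(); print(o['time'],o['tool_pos'],o['tool_rot'],o['opening'],o['contact_force'])
c=snap('wrist','w1.png'); print({k:v for k,v in c.items() if k!='color'})
np.save('pics/w1o.npy',o,allow_pickle=True)
E
```

```text
time: 0.77
tool_pos: [0.3644, -0.3302, 0.4042]
tool_rot: [-0.963, 1.57, 2.243]
contact_force: [1.4, 0.2, 0.4]
opening: 0.043
time: 1.43
tool_pos: [0.5315, -0.0563, 0.3872]
tool_rot: [2.868, 1.562, -0.21]
contact_force: [0.4, -0.2, -0.4]
opening: 0.0004
1.4333 [ 0.5315115  -0.05634923  0.38717787] [ 2.86761014  1.56233089 -0.20955993] 0.0004018853310115018 [ 0.41635994 -0.19069667 -0.35998891]
{'fx': 371.64829954431775, 'fy': 371.64829954431775, 'cx': 317.26092874152897, 'cy': 241.25509319844755, 'T_tool_cam': array([[ 6.63982747e-04, -2.62752136e-01,  9.64863138e-01,
         2.04776171e-02],
       [ 9.99998436e-01, -1.40740615e-03, -1.07142727e-03,
        -7.03724107e-05],
       [ 1.63947412e-03,  9.64862340e-01,  2.62750790e-01,
        -6.98458702e-02],
       [ 0.00000000e+00,  0.00000000e+00,  0.00000000e+00,
         1.00000000e+00]])}
```

View pics/w1.png

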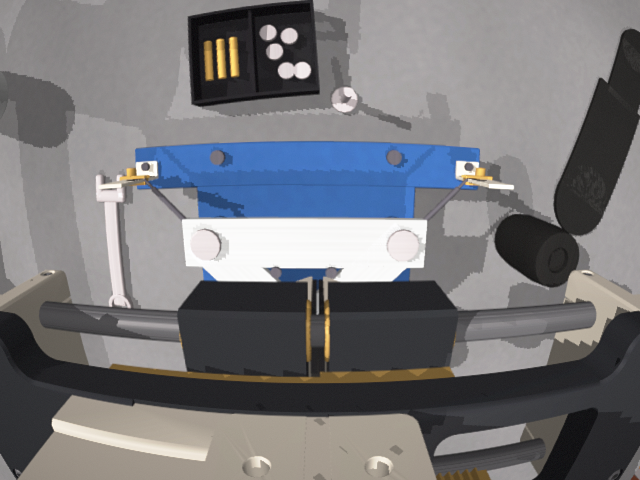

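The wrist view shows the caps at about (206,244) and (403,244), and the clips near (133,173) and (480,172). I'll let the arm settle and measure.

```bash
cat >> h.py <<'E'
from scipy.spatial.transform import Rotation as R
def wsnap(f):
    o=readout.observe(); c=snap('wrist',f); c['T']=np.eye(4); c['T'][:3,:3]=R.from_euler('xyz',o['tool_rot']).as_matrix(); c['T'][:3,3]=o['tool_pos']; c['T']=c['T']@c['T_tool_cam']; np.save('pics/'+f[:-4]+'.npy',c,allow_pickle=True); return c
def wonz(c,u,v,z):
    x,y=(u-c['cx'])/c['fx'],(v-c['cy'])/c['fy']; r=np.hypot(x,y); d=c['T'][:3,:3]@np.array([np.sin(r)*x/r,np.sin(r)*y/r,np.cos(r)]); o=c['T'][:3,3]; return o+d*(z-o[2])/d[2]
def wproj(c,p):
    q=np.linalg.inv(c['T'])@np.append(p,1); r=np.arctan2(np.hypot(q[0],q[1]),q[2]); k=r/np.hypot(q[0],q[1])*c['fx']; return c['cx']+k*q[0],c['cy']+k*q[1]
E
python3 -m inch '0 0 0 0 0;0 0 0 0 0'
python3 - <<'E'
from h import *
c=wsnap('w2.png'); print(readout.observe()['tool_pos'],readout.observe()['tool_rot'])
g=cv2.cvtColor(c['color'],cv2.COLOR_RGB2GRAY)
ci=cv2.HoughCircles(cv2.medianBlur(g,3),cv2.HOUGH_GRADIENT,1,60,param1=80,param2=14,minRadius=12,maxRadius=22); print(ci)
a=c['color'][130:280,90:520,::-1]; cv2.imwrite('pics/w2z.png',cv2.resize(a,None,fx=1.85,fy=1.85,interpolation=cv2.INTER_CUBIC))
for i,x in(('L',110),('R',440)):
    a=c['color'][145:225,x:x+90,::-1]; cv2.imwrite(f'pics/w2{i}.png',cv2.resize(a,None,fx=7,fy=7,interpolation=cv2.INTER_CUBIC))
if ci is not None:
  for u,v,r in ci[0]: print(u,v,r,wonz(c,u,v,.094))
E
```

```text
time: 1.65
tool_pos: [0.5284, -0.0576, 0.3842]
tool_rot: [0.055, 1.569, -3.021]
contact_force: [-0.1, 0.1, 0.6]
opening: 0.0003
[ 0.52842848 -0.05844182  0.38476507] [ 1.22025916  1.57026002 -1.85727401]
[[[203.5 237.5  15.6]
  [407.5 239.5  15.9]
  [344.5  92.5  12.3]
  [113.5 303.5  14.5]
  [579.5 314.5  16.8]
  [510.5 165.5  17. ]
  [513.5 225.5  19.1]
  [ 54.5 314.5  16.8]]]
203.5 237.5 15.6 [0.52168353 0.03066977 0.094     ]
407.5 239.5 15.9 [ 0.53015449 -0.12638264  0.094     ]
344.5 92.5 12.3 [ 0.63544402 -0.06982495  0.094     ]
113.5 303.5 14.5 [0.45508874 0.12056452 0.094     ]
579.5 314.5 16.8 [ 0.46602592 -0.32103001  0.094     ]
510.5 165.5 17.0 [ 0.59621554 -0.20619636  0.094     ]
513.5 225.5 19.1 [ 0.54803778 -0.21733114  0.094     ]
54.5 314.5 16.8 [0.43253299 0.19753742 0.094     ]
```

View pics/w2L.png

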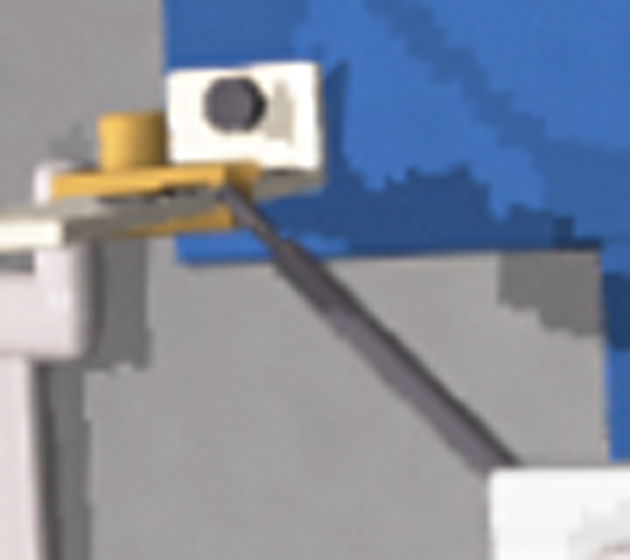

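View pics/w2R.png

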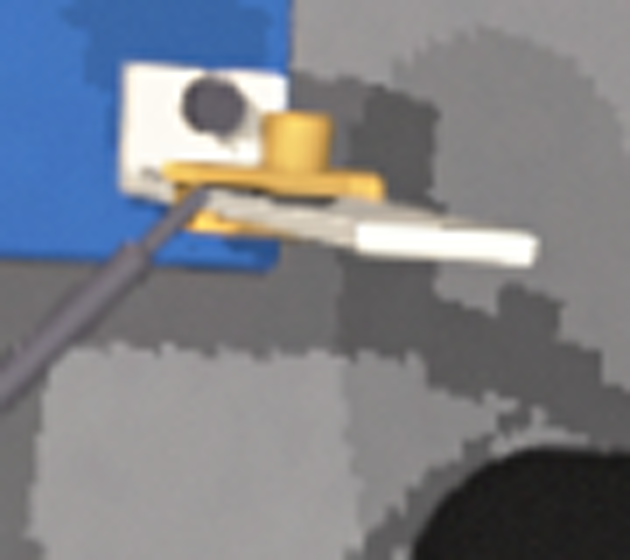

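```bash
python3 -m inch '38 0 0 0 0;38 0 0 0 0;38 0 0 0 0;38 0 0 0 0;38 0 -20 0 0;0 0 -30 0 0;0 0 -30 0 0;0 0 0 0 0'; python3 -m inch '0 0 0 0 0;0 0 0 0 0'
python3 - <<'E'
from h import *
c=wsnap('w3.png'); print(readout.observe()['tool_pos'])
E
```

```text
time: 2.37
tool_pos: [0.7162, -0.0601, 0.2975]
tool_rot: [-0.218, 1.558, 2.985]
contact_force: [-1.6, 0.3, -1.1]
opening: 0.0003
time: 2.53
tool_pos: [0.7175, -0.0594, 0.3079]
tool_rot: [2.842, 1.567, -0.238]
contact_force: [-0.2, 0.4, 0.6]
opening: 0.0004
[ 0.71750944 -0.05911831  0.30881309]
```

View pics/w3.png

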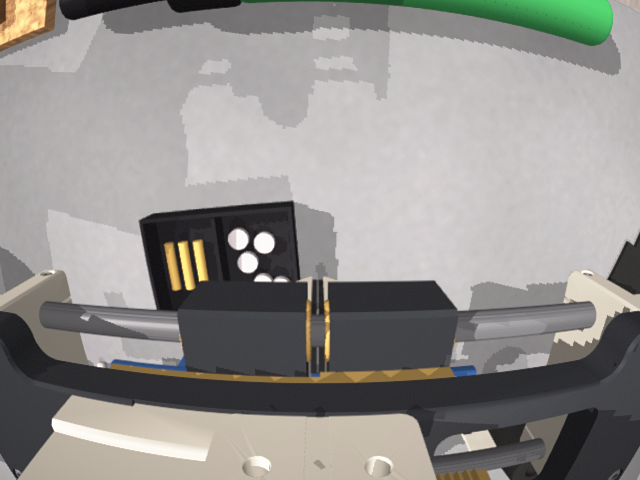

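```bash
python3 -m inch '0 0 36 0 0;-25 25 0 0 0;-30 25 0 0 0;-35 25 0 0 0;-35 25 0 0 0;-35 25 0 0 0;-35 24 -15 0 0;0 0 0 0 0'; python3 -m inch '0 0 0 0 0;0 0 0 0 0;0 0 0 0 0'
python3 - <<'E'
from h import *
c=wsnap('w4.png'); print(readout.observe()['tool_pos'])
E
```

```text
time: 3.25
tool_pos: [0.5212, 0.0898, 0.3273]
tool_rot: [-0.204, 1.564, 3.005]
contact_force: [-0.0, -0.5, -0.4]
opening: 0.0003
time: 3.5
tool_pos: [0.5295, 0.0861, 0.3295]
tool_rot: [3.047, 1.566, -0.032]
contact_force: [-0.1, -0.6, 0.4]
opening: 0.0001
[0.52945373 0.08600147 0.32894614]
```

View pics/w4.png

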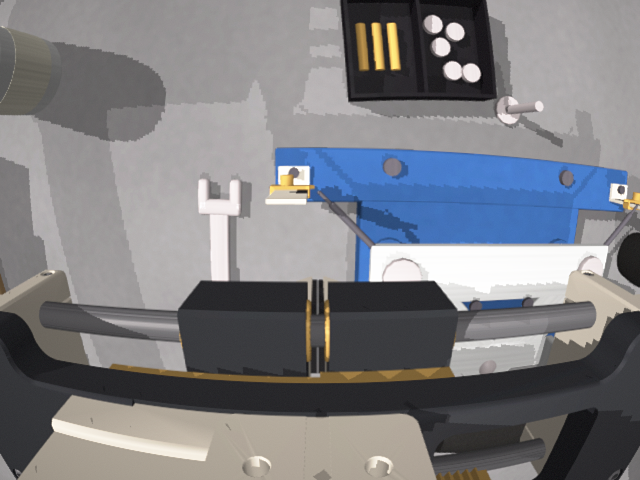

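Run:
```python
from h import *
c=np.load('pics/w4.npy',allow_pickle=True).item()
a=np.hstack([c['color'][155:225,260:330],c['color'][165:235,570:640]])[:,:,::-1]
cv2.imwrite('pics/w4z.png',cv2.resize(a,None,fx=5.7,fy=5.7,interpolation=cv2.INTER_CUBIC))
```

```text
(no output)
```

View pics/w4z.png

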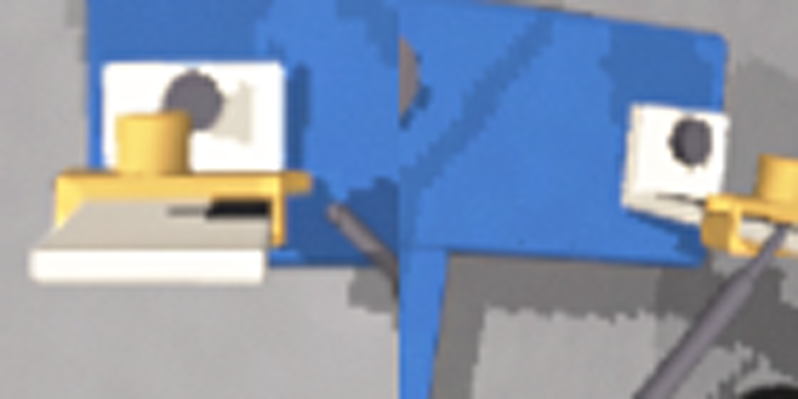

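```bash
cat >> h.py <<'E'
def wray(c,u,v): 
    p=wonz(c,u,v,0.); o=c['T'][:3,3]; d=p-o; return o,d/np.linalg.norm(d)
def tri(*rs):
    A=sum(np.eye(3)-np.outer(d,d) for o,d in rs); b=sum((np.eye(3)-np.outer(d,d))@o for o,d in rs); p=np.linalg.solve(A,b)
    return p,[np.linalg.norm((np.eye(3)-np.outer(d,d))@(p-o))*1000 for o,d in rs]
def unit(r): return r[0],r[1]/np.linalg.norm(r[1])
E
python3 - <<'E'
from h import *
w2=np.load('pics/w2.npy',allow_pickle=True).item();w4=np.load('pics/w4.npy',allow_pickle=True).item();s=np.load('pics/scene0.npy',allow_pickle=True).item()
f=lambda x0,y0,k,u,v:(x0+(u+.5)/k-.5,y0+(v+.5)/k-.5)
def rep(n,*r):
    p,e=tri(*r); print(n,p.round(4),np.round(e,1))
tip2=wray(w2,*f(110,145,7,222,186)); tip4=wray(w4,*f(260,155,5.7,330,210))
rep('Ltip',tip2,tip4); print(wonz(w2,*f(110,145,7,222,186),.084),wonz(w4,*f(260,155,5.7,330,210),.084))
rep('Rtip',wray(w2,*f(440,145,7,207,193)),wray(w4,*f(570,165,5.7,783-399,228))); print(wonz(w2,*f(440,145,7,207,193),.084),wonz(w4,*f(570,165,5.7,783-399,228),.084))
# clip front top left corner, (outer) & top-right
rep('Lclip outer top',wray(w2,*f(110,145,7,55,175)),wray(w4,*f(260,155,5.7,58,175)))
rep('Lclip screw top centre',wray(w2,*f(110,145,7,131,117)),wray(w4,*f(260,155,5.7,153,115)))
rep('Rclip outer?',wray(w2,*f(440,145,7,165,167)),wray(w4,*f(570,165,5.7,706-399,200)))
S=lambda u,v:unit(ray(s,*f(240,195,5,u,v)))
rep('Lclip ctr s+w4',S(653,302),wray(w4,*f(260,155,5.7,160,180)))
rep('Lclip ctr s+w2',S(653,302),wray(w2,*f(110,145,7,140,182)))
rep('Rclip ctr s+w2',S(90,379),wray(w2,*f(440,145,7,290,185)))
# z from scene along known tip plane
for u,v,t in((653,302,'L'),(90,379,'R')):
    print(t,[ (onz(s,*f(240,195,5,u,v),z)).round(4) for z in(.064,.068,.072)])
E
```

```text
Ltip [0.5708 0.0887 0.0834] [0.3 0.3]
[0.57120729 0.08836847 0.084     ] [0.57058307 0.08874833 0.084     ]
Rtip [ 0.5862 -0.1747  0.083 ] [0.2 0.2]
[ 0.58607683 -0.17428211  0.084     ] [ 0.58648201 -0.1735369   0.084     ]
Lclip outer top [0.5711 0.1198 0.0701] [0. 0.]
Lclip screw top centre [0.5783 0.1094 0.0683] [0.1 0.1]
Rclip outer? [ 0.5875 -0.1775  0.0626] [0.2 0.2]
Lclip ctr s+w4 [0.5708 0.1072 0.0685] [1. 1.]
Lclip ctr s+w2 [0.5704 0.1069 0.0688] [0.8 0.8]
Rclip ctr s+w2 [ 0.5879 -0.1928  0.0644] [1.2 1.2]
L [array([0.5652, 0.1074, 0.064 ]), array([0.5701, 0.1064, 0.068 ]), array([0.5749, 0.1053, 0.072 ])]
R [array([ 0.5883, -0.1918,  0.064 ]), array([ 0.5931, -0.1916,  0.068 ]), array([ 0.5979, -0.1914,  0.072 ])]
```

```bash
python3 -m inch '-4 -20 0 0 0;-4 -20 0 0 0;0 -15 0 0 0;0 0 -17 0 0;0 0 -15 0 0;0 0 -8 0 0;0 0 0 0 0;0 0 0 0 0'; python3 -m inch '0 0 0 0 0;0 0 0 0 0;0 0 0 0 0'
python3 - <<'E'
from h import *
c=wsnap('w5.png'); o=readout.observe(); print(o['tool_pos'],R.from_euler('xyz',o['tool_rot']).as_matrix()[:,0],o['contact_force'])
E
```

```text
time: 4.22
tool_pos: [0.5207, 0.0314, 0.2875]
tool_rot: [0.508, 1.571, -2.571]
contact_force: [-0.4, -0.0, 0.6]
opening: 0.0004
time: 4.47
tool_pos: [0.5204, 0.0319, 0.2882]
tool_rot: [2.932, 1.569, -0.146]
contact_force: [0.3, 0.7, 0.4]
opening: 0.0002
[0.52030318 0.03185787 0.28807539] [ 1.18970785e-03 -2.10381121e-04 -9.99999270e-01] [ 0.51322617 -0.17685237  0.3061646 ]
```

View pics/w5.png

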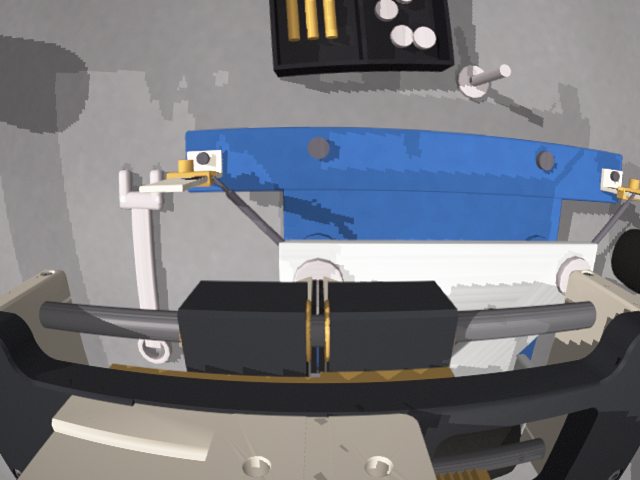

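The fingertips are centred over the left cap and about 16 mm above it. Pressing gently now.

```bash
python3 -m inch '1 -1 -5 0 0;0 0 -5 0 0;0 0 -3 0 0;0 0 -2 0 0;0 0 -2 0 0;0 0 -2 0 0;0 0 -2 0 0;0 0 -2 0 0';python3 -m inch '0 0 0 0 0;0 0 0 0 0'
python3 - <<'E'
from h import *
c=wsnap('w6.png'); o=readout.observe(); print(o['tool_pos'],o['contact_force'])
s=snap('scene','s6.png')
a=cv2.resize(c['color'][140:220,150:290],None,fx=5,fy=5,interpolation=cv2.INTER_CUBIC); b=cv2.resize(s['color'][225:285,340:400],(400,400),interpolation=cv2.INTER_CUBIC)
cv2.imwrite('pics/w6z.png',a[:,:,::-1]); cv2.imwrite('pics/s6z.png',b[:,:,::-1])
E
```

```text
time: 5.18
tool_pos: [0.5214, 0.0308, 0.2653]
tool_rot: [3.052, 1.569, -0.026]
contact_force: [-0.6, 1.8, 9.5]
opening: 0.0003
time: 5.35
tool_pos: [0.5214, 0.0308, 0.2654]
tool_rot: [3.046, 1.569, -0.032]
contact_force: [-1.5, 0.7, 8.5]
opening: 0.0004
[0.52142589 0.03083331 0.26539384] [-1.90670601  0.86377985  8.55753414]
```

View pics/w6z.png

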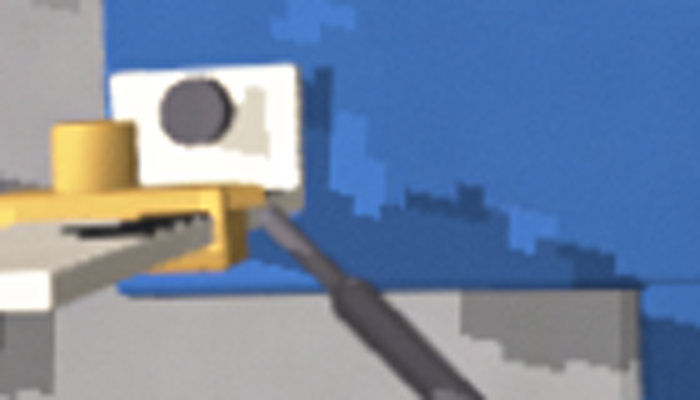

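View pics/s6z.png

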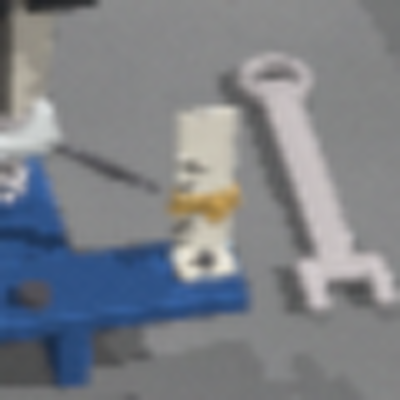

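The pointer is about 5 mm above the clip's mid-height (scene zoom: tip row 190, clip row 203). Going down 2.7 mm more.

```bash
python3 -m inch '0 0 -1 0 0;0 0 -1 0 0;0 0 -0.7 0 0;0 0 0 0 0'
python3 - <<'E'
from h import *
c=wsnap('w7.png'); o=readout.observe(); print(o['time'],o['tool_pos'],o['contact_force'])
s=snap('scene','s7.png')
a=cv2.resize(c['color'][140:220,150:290],None,fx=5,fy=5,interpolation=cv2.INTER_CUBIC); b=cv2.resize(s['color'][225:285,340:400],(400,400),interpolation=cv2.INTER_CUBIC)
cv2.imwrite('pics/w7z.png',a[:,:,::-1]); cv2.imwrite('pics/s7z.png',b[:,:,::-1])
E
```

```text
time: 5.78
tool_pos: [0.5215, 0.0309, 0.2629]
tool_rot: [3.075, 1.569, -0.002]
contact_force: [-1.5, 1.1, 10.1]
opening: 0.0006
5.8333 [0.52151651 0.03088386 0.26295056] [-0.86666865  1.07686083 10.01205314]
```

View pics/w7z.png

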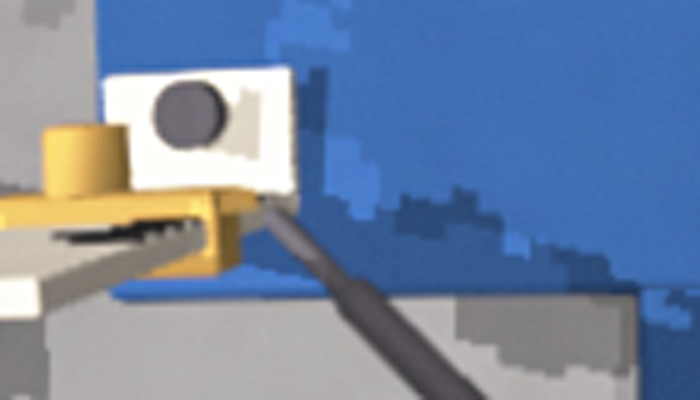

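View pics/s7z.png

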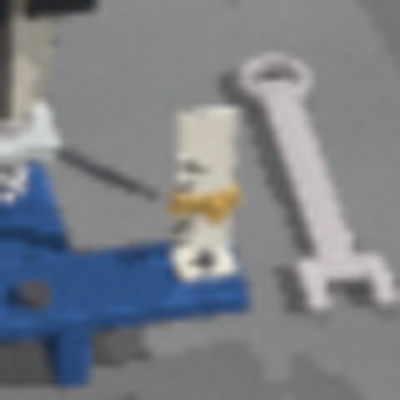

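Run:
```python
from h import *
L=lambda n:np.load(f'pics/{n}.npy',allow_pickle=True).item()
ims=[]
for n,x,y in(('w2',120,155),('w4',275,165),('w5',175,160),('w7',165,155)):
    ims.append(cv2.resize(L(n)['color'][y:y+45,x:x+60],(400,300),interpolation=cv2.INTER_CUBIC))
cv2.imwrite('pics/cmp.png',np.vstack([np.hstack(ims[:2]),np.hstack(ims[2:])])[:,:,::-1])
```

```text
(no output)
```

View pics/cmp.png

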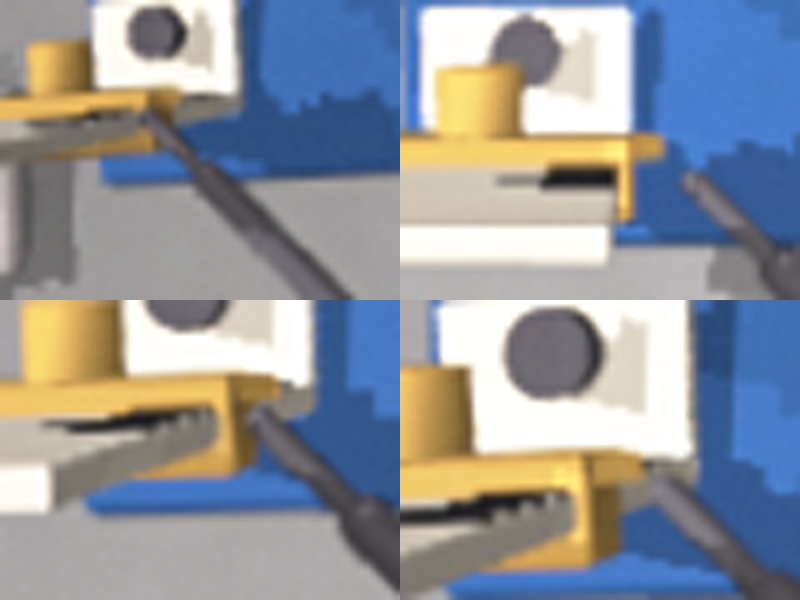

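Run:
```python
from h import *
L=lambda n:np.load(f'pics/{n}.npy',allow_pickle=True).item()
O={'w2':(120,155,0,0),'w4':(275,165,400,0),'w5':(175,160,0,300),'w7':(165,155,400,300)}
def r(n,u,v):
    x,y,a,b=O[n]; return wray(L(n),x+(u-a+.5)/6.667-.5,y+(v-b+.5)/6.667-.5)
def rep(t,*k):
    p,e=tri(*[r(*q) for q in k]); print(t,p.round(4),np.round(e,1))
rep('nose top end',('w2',180,90),('w4',664,137),('w5',279,378),('w7',645,458))
rep('nose top end',('w4',664,137),('w5',279,378),('w7',645,458))
rep('leg robot top',('w4',631,180),('w5',218,400),('w7',577,490))
rep('leg robot bottom corner',('w4',632,220),('w5',255,462),('w7',612,560))
rep('screw head L',('w4',436,68),('w5',24,300),('w7',400,366))
rep('screw head R',('w4',523,66),('w5',122,302),('w7',470,368))
w=L('w7'); O7=O['w7']
for z in(.0847,.0667,.0687,.0707): 
    q=wproj(w,[.5708,.0887,z]); print(z,(q[0]-165)*6.667+400,(q[1]-155)*6.667+300)
s=L('s7')
for p in([.5708,.0887,.0687],[.5708,.0887,.0727],[.575,.0905,.068],[.575,.0905,.064]):
    q=proj(s,p); print('scene',p,(q[0]-340)*6.667,(q[1]-225)*6.667)
```

```text
nose top end [0.5724 0.0909 0.0681] [0.2 0.2 0.1 0.3]
nose top end [0.5723 0.091  0.067 ] [0.1 0.1 0.2]
leg robot top [0.5703 0.0938 0.075 ] [1.2 0.9 0.5]
leg robot bottom corner [0.5645 0.0936 0.0661] [0.6 0.7 0.2]
screw head L [0.578  0.1143 0.0622] [0.5 1.5 1.4]
screw head R [0.5785 0.1053 0.0665] [0.1 0.2 0.1]
0.0847 594.5565175089441 503.23653703736596
0.0667 672.2828968102806 474.30350762696673
0.0687 664.3548708390211 477.23172968524557
0.0707 656.2621300253927 480.2261424169766
scene [0.5708, 0.0887, 0.0687] 157.83071433243862 203.57731338126771
scene [0.5708, 0.0887, 0.0727] 158.1676871788215 195.69969470581015
scene [0.575, 0.0905, 0.068] 164.1500733728342 211.17141212409373
scene [0.575, 0.0905, 0.064] 163.80315165337694 219.02458867153325
```

Run:
```python
from h import *
L=lambda n:np.load(f'pics/{n}.npy',allow_pickle=True).item()
ims=[cv2.resize(L(n)['color'][238:268,354:380],(260,300),interpolation=cv2.INTER_NEAREST) for n in('scene0','s6','s7')]
cv2.imwrite('pics/scmp.png',np.hstack(ims)[:,:,::-1])
s=L('scene0')
for z in(.084,.0728,.0707,.0687): q=proj(s,[.5708,.0887,z]); print(z,(q[0]-354+.5)*10,(q[1]-238+.5)*10)
```

```text
0.084 103.67661344228623 134.94253824527647
0.0728 102.25232609971897 168.23896758508653
0.0707 101.98674255347953 174.44767527831516
0.0687 101.73423478691859 180.35070253677475
```

View pics/scmp.png

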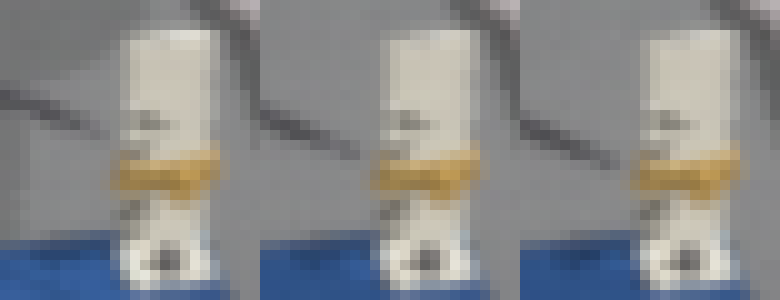

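Run:
```python
from h import *
L=lambda n:np.load(f'pics/{n}.npy',allow_pickle=True).item()
w=L('w7');s=L('s7');w6=L('w6');s6=L('s6')
a=cv2.resize(w['color'][165:195,190:230],(800,600),interpolation=cv2.INTER_NEAREST)
cv2.imwrite('pics/w7t.png',a[:,:,::-1])
p=lambda u,v:(165+(u-400+.5)/6.667-.5,155+(v-300+.5)/6.667-.5)
print(p(655,478),tri(wray(w,*p(655,478)),unit(ray(s,354+100/10-.5,238+16.3-.5))))
print(tri(wray(w6,150+265/5-.5,140+210/5-.5),unit(ray(s6,354+9.9-.5,238+15.5-.5))))
```

```text
(202.8230838458077, 181.27366131693415) (array([0.57168461, 0.08772247, 0.07531492]), [np.float64(0.13850412397798476), np.float64(0.138504123977979)])
(array([0.57142725, 0.08759124, 0.07790206]), [np.float64(0.04610872768698408), np.float64(0.04610872768699128)])
```

View pics/w7t.png

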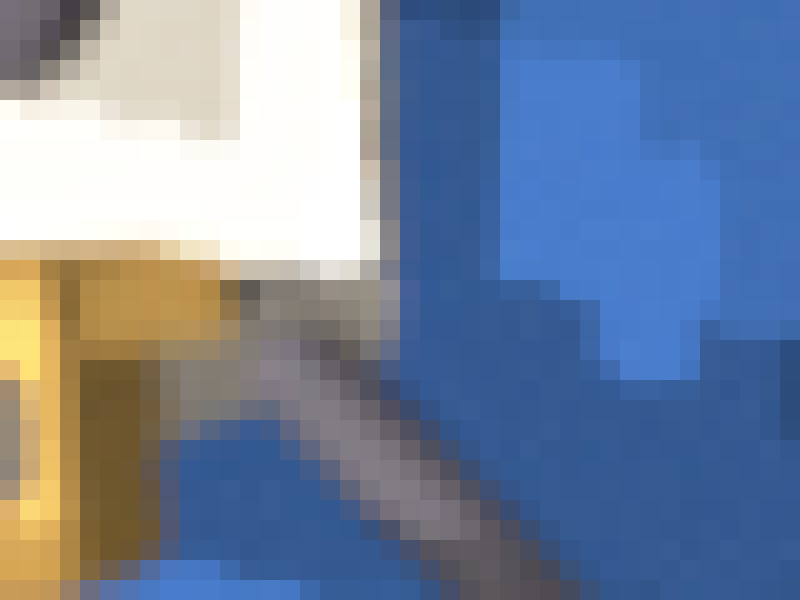

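Triangulation puts the pointer at about 75 mm and the nose at about 69 mm, so it still shows above the clip (scene crop: tip row 163, nose row 178). Pressing a bit further.

```bash
cat > v.py <<'E'
from h import *
import sys
n=sys.argv[1]; side=sys.argv[2]
c=wsnap(f'w{n}.png'); o=readout.observe(); print(o['time'],o['tool_pos'],o['contact_force'])
s=snap('scene',f's{n}.png')
x,y=(354,238) if side=='L' else (250,252)
b=cv2.resize(s['color'][y:y+30,x:x+30],(400,400),interpolation=cv2.INTER_NEAREST)
x,y=(185,160) if side=='L' else (405,160)
a=cv2.resize(c['color'][y:y+40,x:x+40],(400,400),interpolation=cv2.INTER_NEAREST)
cv2.imwrite(f'pics/v{n}.png',np.hstack([b,a])[:,:,::-1])
E
python3 -m inch '0 0 -1 0 0;0 0 -1 0 0;0 0 0 0 0;0 0 0 0 0'; python3 v.py 8 L
```

```text
time: 6.22
tool_pos: [0.5216, 0.0309, 0.2611]
tool_rot: [3.055, 1.568, -0.022]
contact_force: [-1.7, 2.1, 10.2]
opening: 0.0005
6.2667 [0.52155513 0.0308859  0.2611411 ] [-1.22181675  1.29306232 10.80728018]
```

View pics/v8.png

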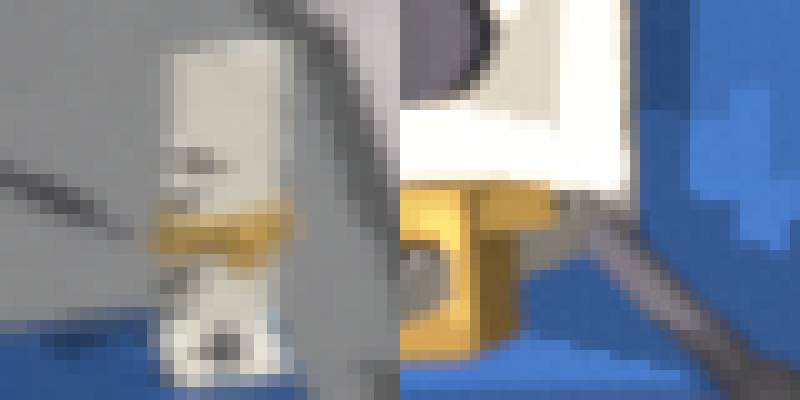

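The pointer tip (scene crop row 233) is level with the clip nose (row ~237). Holding here.

```bash
python3 -m inch '0 0 -0.2 0 0;0 0 0 0 0;0 0 0 0 0;0 0 0 0 0;0 0 0 0 0;0 0 0 0 0;0 0 0 0 0;0 0 0 0 0';python3 -m inch '0 0 0 0 0;0 0 0 0 0;0 0 0 0 0;0 0 0 0 0;0 0 0 0 0;0 0 0 0 0;0 0 0 0 0'; python3 v.py 9 L; python3 -c "
from h import *
L=lambda n:np.load(f'pics/{n}.npy',allow_pickle=True).item()
print(tri(wray(L('w8'),185+20.5-.5,160+23-.5),unit(ray(L('s8'),354+130/13.33-.5,238+17.5-.5))))"
```

```text
time: 6.98
tool_pos: [0.5216, 0.0309, 0.261]
tool_rot: [3.063, 1.568, -0.015]
contact_force: [-0.9, 1.4, 11.8]
opening: 0.0004
time: 7.57
tool_pos: [0.5216, 0.0309, 0.261]
tool_rot: [3.056, 1.568, -0.021]
contact_force: [-1.8, 0.9, 12.1]
opening: 0.0002
7.6167 [0.52154667 0.03088085 0.26099012] [-2.09455608  0.78889935 11.6957992 ]
(array([0.57092396, 0.08741764, 0.0707211 ]), [np.float64(0.06889393976241386), np.float64(0.06889393976242454)])
```

View pics/v9.png

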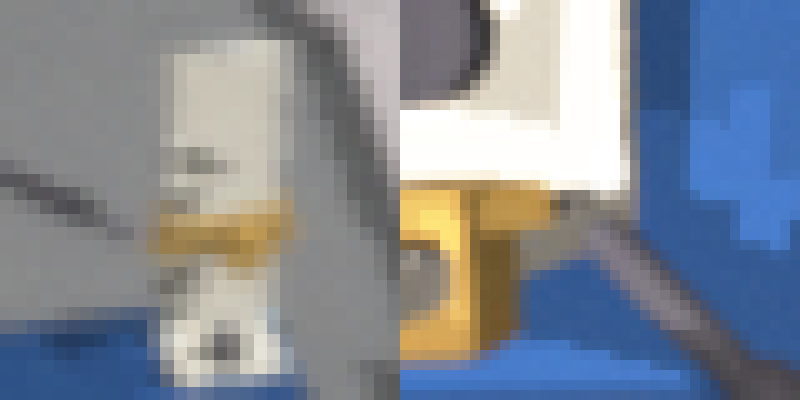

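View pics/w9.png

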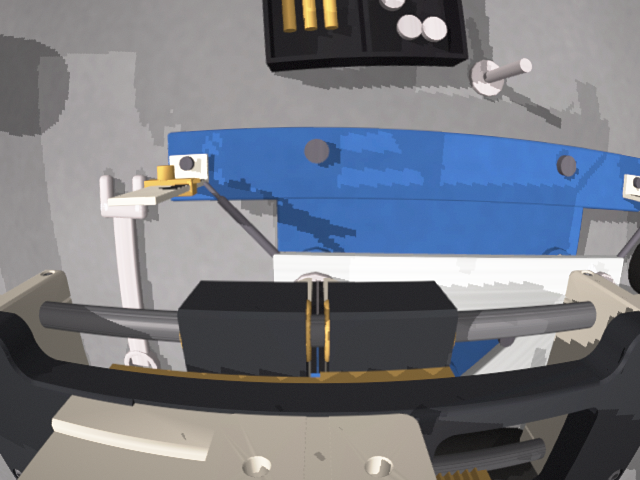

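Held about 1.4 s with the tip level with the nose. Releasing.

```bash
python3 -m inch '0 0 3 0 0;0 0 4 0 0;0 0 6 0 0;0 0 12 0 0;0 0 15 0 0;0 0 0 0 0;0 0 0 0 0;0 0 0 0 0'; python3 v.py 10 L
```

```text
time: 8.33
tool_pos: [0.5209, 0.0308, 0.2988]
tool_rot: [-0.051, 1.57, -3.129]
contact_force: [0.5, -0.2, -0.6]
opening: 0.0005
8.3833 [0.52083716 0.03076962 0.29859946] [ 0.39940815  0.54529919 -0.3162248 ]
```

View pics/v10.png

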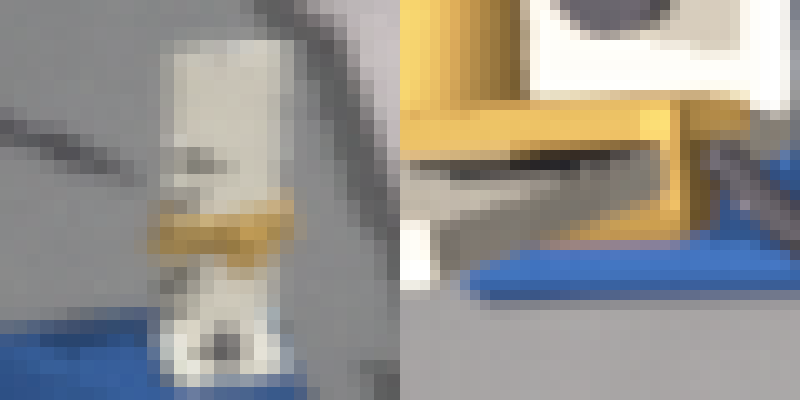

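View pics/w10.png

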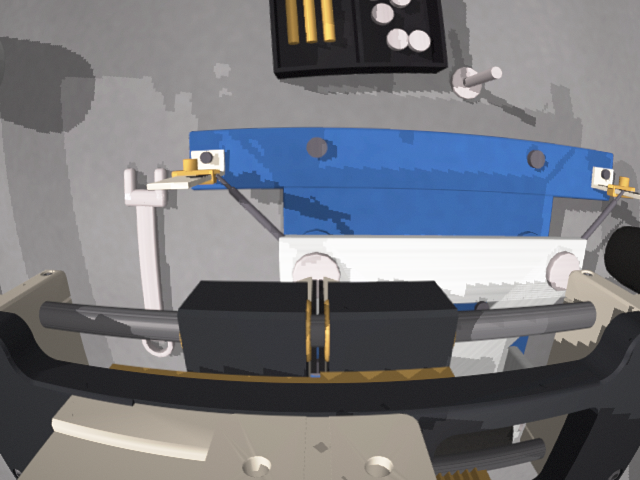

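Left pointer is back at its rest row (182 in the crop, drop seen ≈ 13–14.5 mm when pressed). Now the right cap.

```bash
python3 -m inch '2 -20 0 0 0;2 -30 0 0 0;2 -35 0 0 0;2 -35 0 0 0;2 -25 0 0 0;0 -12 0 0 0;0 0 0 0 0;0 0 0 0 0'; python3 -m inch '0 0 -5 0 0;0 0 -5 0 0;0 0 0 0 0;0 0 0 0 0'; python3 v.py 11 R
```

```text
time: 9.1
tool_pos: [0.5309, -0.1261, 0.2989]
tool_rot: [-0.69, 1.569, 2.514]
contact_force: [-0.1, -0.8, 0.0]
opening: 0.0005
time: 9.43
tool_pos: [0.5311, -0.1252, 0.289]
tool_rot: [-0.451, 1.57, 2.756]
contact_force: [-0.5, -1.5, 0.3]
opening: 0.0002
9.4833 [ 0.53115727 -0.12542849  0.28933332] [-0.46279663 -1.38421301 -0.18456128]
```

View pics/v11.png

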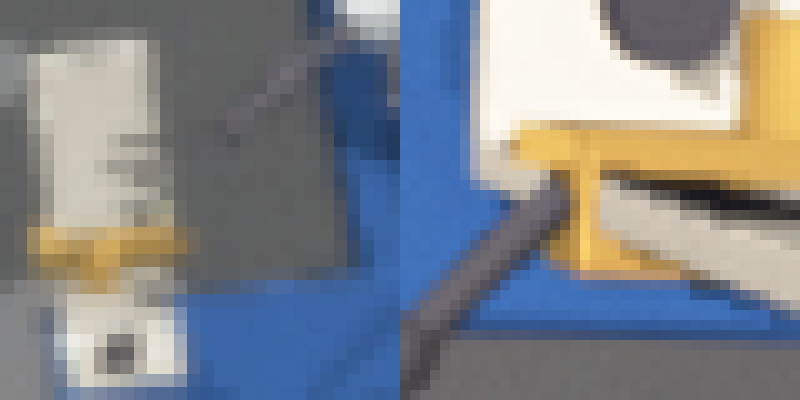

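View pics/w11.png

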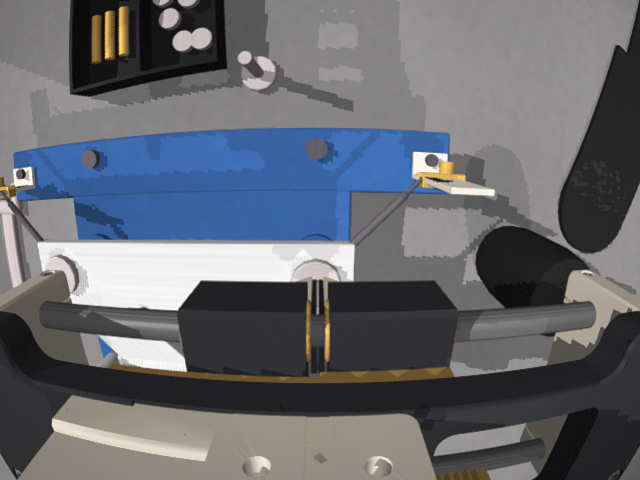

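Run:
```python
from h import *
s=np.load('pics/s11.npy',allow_pickle=True).item()
for p in([.5862,-.1745,.084],[.5862,-.1745,.066],[.587,-.1768,.068],[.587,-.1768,.064]):
    q=proj(s,p); print(p,(q[0]-250+.5)*13.33,(q[1]-252+.5)*13.33)
b=cv2.resize(s['color'][252:277,255:280],(600,600),interpolation=cv2.INTER_NEAREST)
b=cv2.convertScaleAbs(b,alpha=1.8,beta=-60); cv2.imwrite('pics/s11z.png',b[:,:,::-1])
```

```text
[0.5862, -0.1745, 0.084] 189.0156673827666 157.69188974394746
[0.5862, -0.1745, 0.066] 196.06527640081848 229.22666998539805
[0.587, -0.1768, 0.068] 183.55812588839908 225.00276465493513
[0.587, -0.1768, 0.064] 185.13348231324844 240.78102036949136
```

View pics/s11z.png

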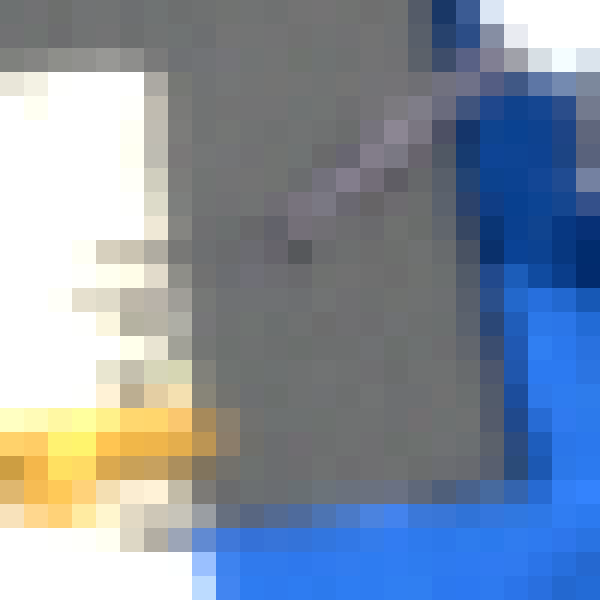

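Right mark estimate is about 64–65 mm (nose at crop row 241, resting tip ≈ 153), a drop of about 19 mm. Pressing in stages.

```bash
python3 -m inch '0 0 -6 0 0;0 0 -6 0 0;0 0 -3 0 0;0 0 -3 0 0;0 0 -3 0 0;0 0 -3 0 0;0 0 -3 0 0;0 0 -2 0 0';python3 -m inch '0 0 0 0 0;0 0 0 0 0'; python3 v.py 12 R
```

```text
time: 10.2
tool_pos: [0.5314, -0.1264, 0.2614]
tool_rot: [2.66, 1.569, -0.418]
contact_force: [-1.6, 1.7, 11.7]
opening: 0.0006
time: 10.37
tool_pos: [0.5314, -0.1264, 0.2616]
tool_rot: [2.686, 1.569, -0.392]
contact_force: [-2.7, 1.2, 10.4]
opening: 0.0005
10.4167 [ 0.53138608 -0.12636319  0.26172246] [-1.70544038  1.59424536 10.24396673]
```

View pics/v12.png

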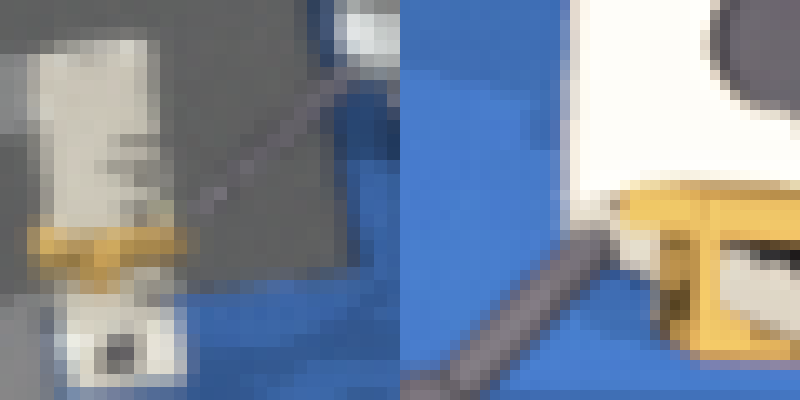

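```bash
python3 -m inch '0 0 -1 0 0;0 0 -1 0 0;0 0 -0.7 0 0;0 0 0 0 0;0 0 0 0 0'; python3 v.py 13 R; python3 -c "
from h import *
L=lambda n:np.load(f'pics/{n}.npy',allow_pickle=True).item()
print(tri(wray(L('w12'),405+20.5-.5,160+23.5-.5),unit(ray(L('s12'),250+200/13.33-.5,252+205/13.33-.5))))
for n,u,v in(('w11',51.5,12),('w12',62,18)): print(n,'nose',tri(wray(L(n),405+(u-40+0)*1-.5,160+v-.5),unit(ray(L('s12'),250+187/13.33-.5,252+243/13.33-.5))))"
```

```text
time: 10.88
tool_pos: [0.5314, -0.1264, 0.2593]
tool_rot: [2.692, 1.569, -0.386]
contact_force: [-2.9, 1.5, 12.1]
opening: 0.0008
10.9333 [ 0.5314181  -0.12637546  0.25928139] [-2.07608329  1.62230632 11.81989596]
(array([ 0.58683915, -0.17326667,  0.07251511]), [np.float64(0.009969854440060997), np.float64(0.009969854440175513)])
w11 nose (array([ 0.58899559, -0.17635811,  0.06503419]), [np.float64(0.08348683456873951), np.float64(0.08348683456868308)])
w12 nose (array([ 0.58891772, -0.17625497,  0.06490779]), [np.float64(0.19901888320129998), np.float64(0.19901888320129818)])
```

View pics/v13.png

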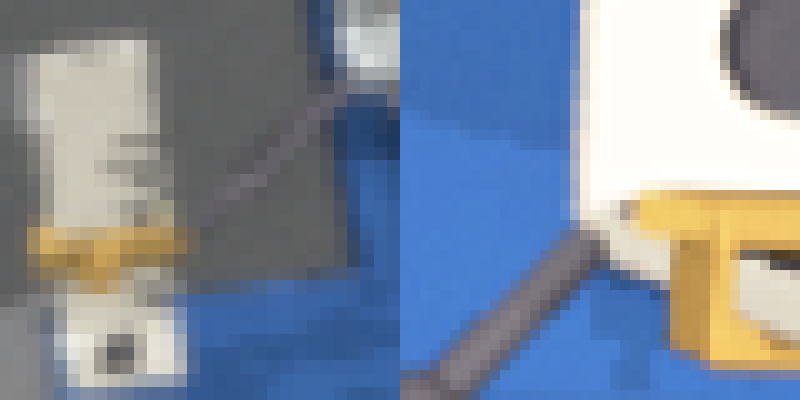

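```bash
python3 -c "
from h import *
L=lambda n:np.load(f'pics/{n}.npy',allow_pickle=True).item()
print('Rtip13',tri(wray(L('w13'),405+18.8-.5,160+24-.5),unit(ray(L('s13'),250+197/13.33-.5,252+223/13.33-.5))))
print('Lnose',tri(wray(L('w9'),185+15.5-.5,160+20.5-.5),unit(ray(L('s9'),354+152/13.33-.5,238+235/13.33-.5))))
print('Ltip9',tri(wray(L('w9'),185+19.5-.5,160+23.5-.5),unit(ray(L('s9'),354+132/13.33-.5,238+235/13.33-.5))))
"
```

```text
Rtip13 (array([ 0.58625496, -0.17378004,  0.06736711]), [np.float64(0.45729834538687236), np.float64(0.45729834538698316)])
Lnose (array([0.57197006, 0.09087565, 0.07036435]), [np.float64(0.8892796865919005), np.float64(0.8892796865918563)])
Ltip9 (array([0.57063576, 0.08798311, 0.07003279]), [np.float64(0.024653936696519496), np.float64(0.024653936696547963)])
```

By the same triangulation, the left hold had the tip at 70.0 mm and the nose at 70.4 mm. On the right the tip is now at 67.4 mm and the nose at 65 mm, so about 1.3 mm more.

```bash
python3 -m inch '0 0 -0.7 0 0;0 0 -0.7 0 0;0 0 0 0 0;0 0 0 0 0'; python3 v.py 14 R
```

```text
time: 11.32
tool_pos: [0.5314, -0.1264, 0.258]
tool_rot: [2.704, 1.568, -0.374]
contact_force: [-2.1, 1.1, 12.9]
opening: 0.0005
11.3667 [ 0.5314173  -0.12636642  0.25800804] [-2.02767584  1.89235525 12.42176947]
```

View pics/v14.png

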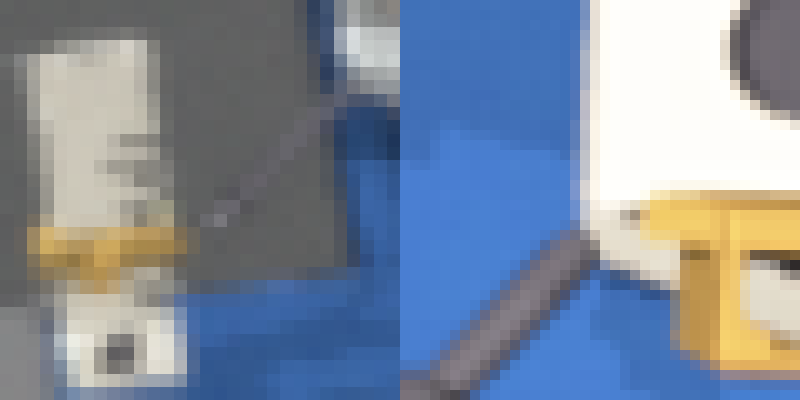

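Right tip (crop ≈ (200,235)) is level with the nose (row ~241). Holding.

```bash
python3 -m inch '0 0 0 0 0;0 0 0 0 0;0 0 0 0 0;0 0 0 0 0;0 0 0 0 0;0 0 0 0 0;0 0 0 0 0;0 0 0 0 0';python3 -m inch '0 0 0 0 0;0 0 0 0 0;0 0 0 0 0;0 0 0 0 0;0 0 0 0 0'; python3 v.py 15 R;  python3 -c "
from h import *
L=lambda n:np.load(f'pics/{n}.npy',allow_pickle=True).item()
print('Rtip14',tri(wray(L('w14'),405+18.5-.5,160+24-.5),unit(ray(L('s14'),250+199/13.33-.5,252+235/13.33-.5))))"
python3 -m inch '0 0 3 0 0;0 0 4 0 0;0 0 6 0 0;0 0 12 0 0;0 0 15 0 0;0 0 20 0 0;0 0 0 0 0;0 0 0 0 0'; python3 v.py 16 R
```

```text
time: 12.08
tool_pos: [0.5314, -0.1264, 0.258]
tool_rot: [2.688, 1.568, -0.39]
contact_force: [-1.3, 1.0, 13.2]
opening: 0.0007
time: 12.5
tool_pos: [0.5314, -0.1263, 0.258]
tool_rot: [2.688, 1.568, -0.39]
contact_force: [-2.3, 1.4, 11.4]
opening: 0.0002
12.55 [ 0.53140759 -0.12634351  0.25802394] [-2.55340122  1.28826774 12.1931603 ]
Rtip14 (array([ 0.58620678, -0.17386178,  0.06439224]), [np.float64(0.19907536206411097), np.float64(0.19907536206401003)])
time: 13.27
tool_pos: [0.5313, -0.1264, 0.317]
tool_rot: [2.669, 1.569, -0.409]
contact_force: [-0.1, -0.0, -1.0]
opening: 0.0005
13.3167 [ 0.53096356 -0.12625124  0.31597384] [-0.47067158  0.89899237 -0.53290045]
```

View pics/v15.png

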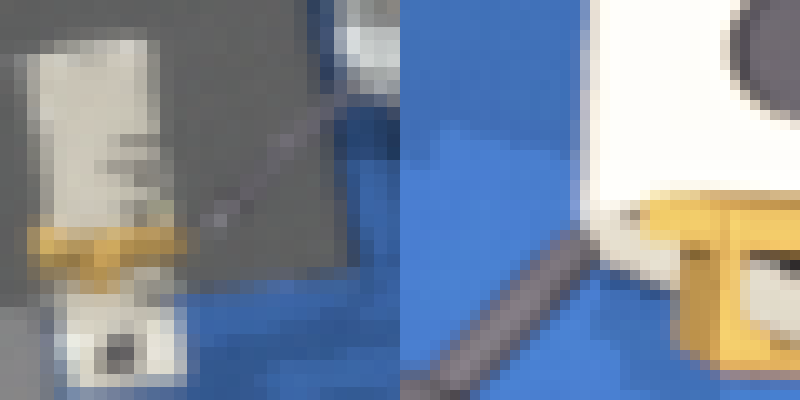

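View pics/v16.png

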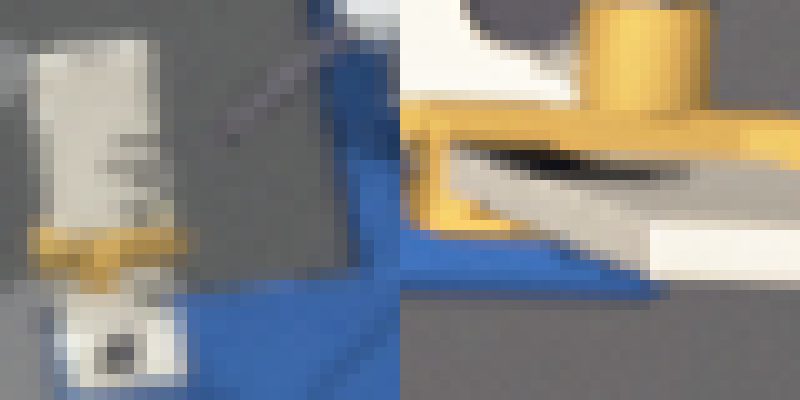

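View pics/w16.png

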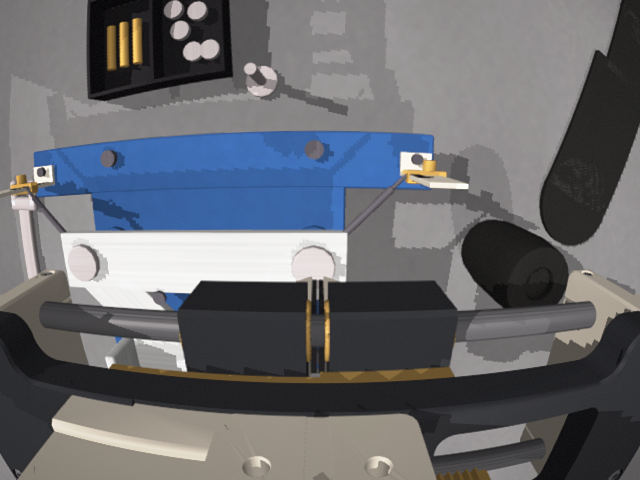

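Right: tip at 64.4 mm and nose at 65 mm during the hold, and it's now back up. Retreating up and away, then a last comparison.

```bash
python3 -m inch '0 0 25 0 0;0 0 35 0 0;0 0 25 0 0;-15 -30 0 0 0;-20 -35 0 0 0;-20 -35 0 0 0;-20 -35 0 0 0;-20 -35 0 0 0';python3 -m inch '-20 -30 0 0 0;-10 -15 0 0 0;0 0 0 0 0;0 0 0 0 0;0 0 0 0 0;0 0 0 0 0'
python3 - <<'E'
from h import *
s=snap('scene','s17.png');t=snap('top','t17.png')
s0=np.load('pics/scene0.npy',allow_pickle=True).item()
d=cv2.absdiff(s['color'],s0['color'])[190:400,60:560]; print('bench diff px>40:',int((d.max(2)>40).sum()),d[5:110,180:340].max(2).max())
ys,xs=np.where(d.max(2)>40); print(list(zip(xs+60,ys+190))[:20])
o=readout.observe(); print(o['time'],o['tool_pos'],o['qvel'].round(3),o['contact_force'])
E
```

```text
time: 14.03
tool_pos: [0.4349, -0.2975, 0.4001]
tool_rot: [-0.758, 1.569, 2.448]
contact_force: [0.8, -1.0, 0.7]
opening: 0.0006
time: 14.53
tool_pos: [0.4068, -0.3402, 0.401]
tool_rot: [-1.21, 1.57, 1.997]
contact_force: [-0.1, -0.5, 0.0]
opening: 0.0004
bench diff px>40: 1199 66
[(np.int64(274), np.int64(190)), (np.int64(275), np.int64(190)), (np.int64(280), np.int64(190)), (np.int64(281), np.int64(190)), (np.int64(283), np.int64(190)), (np.int64(284), np.int64(190)), (np.int64(285), np.int64(190)), (np.int64(286), np.int64(190)), (np.int64(289), np.int64(190)), (np.int64(291), np.int64(190)), (np.int64(293), np.int64(190)), (np.int64(295), np.int64(190)), (np.int64(296), np.int64(190)), (np.int64(297), np.int64(190)), (np.int64(298), np.int64(190)), (np.int64(299), np.int64(190)), (np.int64(300), np.int64(190)), (np.int64(301), np.int64(190)), (np.int64(302), np.int64(190)), (np.int64(303), np.int64(190))]
14.6333 [ 0.40686492 -0.34023177  0.40127703] [-0.003 -0.003 -0.001 -0.002 -0.001 -0.002] [-0.21602482  0.51213652  0.18491894]
```

View pics/s17.png

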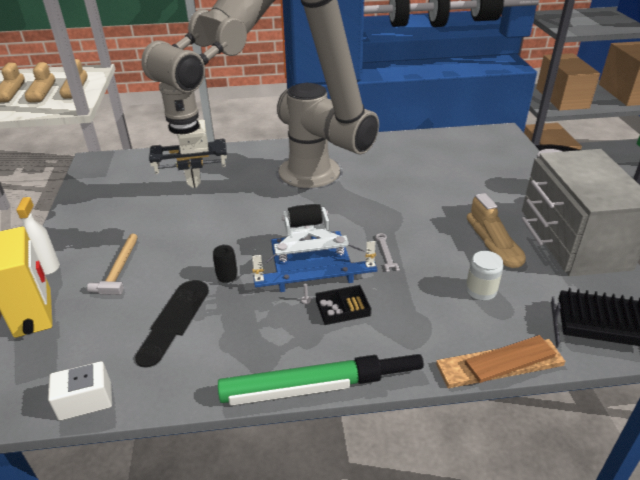

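The scene looks the same as at the start. The head is still at (315,255), and the remaining picture differences are the arm's shadow. Handing in.

```bash
python3 -c "
from cell import workorder
print(workorder.hand_in())"
```

```text
the job is handed in; nothing more can be done
None
```

I pressed the left cap and then the right cap with the closed fingertips, one at a time. Each was held for over a second and let back up. The job was handed in with the arm clear at about 15 s.

| Corner | Pointer tip during hold | Clip nose | Hold | Press force |
|---|---|---|---|---|
| Left | 70.0 mm | 70.4 mm | about 1.4 s | about 12 N |
| Right | 64.4 mm | 65.0 mm | about 1.2 s | about 12 N |

Heights are over the bench, triangulated from the scene and wrist cameras.

**Last checks:** after each release that pointer was back at its starting position in the picture. In the last scene view the head and everything around it look where they were. The only changes I could see were the arm's shadows, though I judged this by eye because shadows also trip the pixel comparison.

**Checks that disagreed:**
- **Cap depth:** depth worked out from the tool height read about 3 mm more than the cameras on the left and about 2 mm more on the right. I went by the camera view of pointer against clip.
- **Tip against mark:** the spring force would put the held left tip about 2 mm lower. One rough wrist-only comparison put the tips up to about 3 mm below mark centre. Both are still within the clip's ±4 mm.

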